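Chock the wheel feeder, open its flap and top it up

ROBOT

A 7-joint arm with a two-finger parallel gripper is mounted at the origin on the work surface. World frame = base frame: x ahead of the robot, y to its left, z up, the work surface at z = 0. Lengths are in m, angles in rad, forces in N, time in s.
With the tool pointing down it reaches from about 0.4 to 0.925 m from the base axis. Payload 4.1 kg.
Tool frame: the origin (TCP) lies at the very end of the fingers, on their centre line; the grasp point (between the pads) lies 19 mm behind it; z points along the fingers, y is the direction in which the jaws open and shut (so a half turn about z gives the same grasp; the last joint's range is limited). The gripper opens to 85 mm and grips with 20 to 120 N. Pads are 22 mm wide; open, the fingers measure 114 mm over their backs; the gripper's body (76 mm by 85 mm) begins 54 mm behind the grasp point. The pads swing forward as they close: fully open they stand 13 mm farther back than shut.
Start: joints at [1.246, 0.398, 0.045, 1.537, -0.019, 1.207, -0.051], TCP at [0.146, -0.634, 0.231] pointing down, gripper open.
Joint ranges: [-2.82, 2.82], [-0.49, 2.23], [-1.37, 1.46], [0, 2.46], [-1.36, 4.5], [0.23, 2], [-2.94, 2.94]. Speed limits (rad/s): [2.57, 2.57, 3.14, 3.14, 3.14, 3.14, 3.14].

INTERFACE

Orientations are given as a unit quaternion [x, y, z, w].
In Python, from plant import robot gives the robot as it stands.
- The arm moves only by the tool play_rows, never from a script. Its argument "targets" is a list that holds one entry, the list of rows, each a list of 4 numbers: the shift along the tool's x, y, z in units of 25 mm (1.0 is 25 mm), then the turn about the tool's z in units of 5 degrees (1.0 is 5 degrees). In form: [[[dx, dy, dz, yaw], ...]]. A call has 1 to 8 rows; each row shifts and turns the pose as measured when the row begins, along the tool's axes as they then stand; what a row does not reach is not made up. A row lasts 1/12 s, in which the tool goes at most 41.7 mm and 7.16 degrees, less where a joint would pass 70% of its speed; a pose out of reach is approached as far as the arm can. A call is refused whole if a number of a shift passes 1 or a number of a turn 1, either way. A call with a gripper value outside its range is refused whole. "claw" is the gripper's target within -1 to 1 (fully open at 1, half-way at 0, shut at -1), set as the call begins (left out, the last holds). The fingers move at their own pace and stop on an object; "force" is the grip in N (left out, the last holds). Time passes only in rows, so rows that do not move let the fingers close. It gives the time, the measured TCP pose, the force and the opening at its end, in the units of the state.
- robot.get_state(): the state, without advancing time (a new reading comes with each control period).
- robot.grab_frame(name): name is "scene" or "side" or "wrist"; returns the picture (400x640x3 uint8, red, green, blue); there is no depth.
- robot.get_calibration(name): a dict with "vertical_fov" (degrees; the focal length in pixels is half the picture's height over the tangent of half this angle, whatever the lens; pixels are square), "cx", "cy" (the principal point, pixels), "world_from_camera" (4x4, takes a point from camera to world coordinates); the wrist camera has in their place "tool_from_camera" (4x4, takes a point from camera to tool coordinates, whose origin is the TCP and whose axes are the flange's). Camera axes: x right, y up, looking along -z (the intrinsics and any distortion apply to the point x, -y, -z); pixel columns grow to the right and rows downward; lengths in m; the calibration is good to about 2 mm. A picture is of the moment at which its call begins: read the wrist's pose just before it. get_calibration takes no time and is no camera call.
- robot.finish_job(): hands the job in, once; it reports no verdict.
The state is a dict: "time": time; "joint_positions": joint angles; "qd": joint speeds; "tau": joint torques, N m; "tool_pos": TCP position; "eef_rot": TCP orientation; "force": force on the tool from outside, world axes, zero at the start; "moment": the same for the moment, N m; "opening": finger opening in m.
Only numpy, scipy, OpenCV 4.12 (cv2) and the standard library are available. Lean on these libraries where they do the work, as an engineer would, in place of code of your own. Each camera call takes 0.05 s, during which the arm holds its last target. There are 200 camera calls.

TASK

Get the blue wheel feeder ready for use: push the black rubber chock up the lane until it sits against the front wheel without shoving the row of wheels back, and only then swing the flap fully open, so that the wheels stay where they are. Then load the spare wheel from its plywood rest into the top of the lane so that it rolls to rest on its tread behind the other two, and let go. Leave the other loose things on the counter where they are.

Things in the scene. Friction and masses are not known exactly. Their poses are not given: they have to be found in the camera images.
- feeder: Blue plastic wheel feeder fixed to the counter: a sloping lane 74 mm wide, 58 mm between 12 mm kerbs. Origin on the counter, on the lane's centre line at the flap; x level along the lane, uphill; y across; z up. The lane floor climbs 0.105 rad towards +x, 36 mm above the counter at x = 0, from x = -225 mm (open end) to 264 mm (30 mm end wall). Two wheels stand uphill of the flap.
- flap (a joint): Angle (rad) of the blue flap: 0 shut (start), 1.4 fully open; stiff hinge (0.07 N m), stays where left. Below the hinge hangs a plate 52 mm wide, 50 mm long, 5 mm thick, its lower edge 28 mm above the lane floor; it swings downhill and up. Above the hinge stands a tab 40 mm wide, 55 mm long, 5 mm thick; pushing it uphill (about 2 N), then down over the wheels, opens the flap.
- flap_hinge (a point): Middle of the flap's hinge line, across the lane 78 mm above its floor, square to the floor from 2.5 mm downhill of the flap line (so about 11 mm downhill of the feeder's origin). Axes as the feeder. Posts beside the lane here are 76 mm apart over their outsides and 84 mm above the floor. Shut, the flap hangs square to the lane floor (the tab leans 0.105 rad downhill).
- flap_tab (a point): The middle of the top end of the flap's tab, 55 mm from the hinge line.
- chock (a joint): Travel (m) of the black rubber chock along the lane floor, uphill positive, 0 to 0.13. At 0 the front of its nose is 100 mm downhill of the flap line (feeder x = 0), measured along the floor. It starts between 0 and 0.05 and meets the front wheel at about 0.104. The chock is captive in a slot in the lane, slides with about 2.5 N of friction and stays where it is left.
- chock_nose (a point): Middle of the top front (uphill) edge of the chock. The chock is 50 mm wide, 84 mm long: a low nose, 60 mm long, top 20 mm above the lane floor, which passes under the shut flap, then a tall heel, 24 mm long, top 45 mm above the floor. When it touches the front wheel this point is about 30 mm horizontally from that wheel's centre.
- chock_heel (a point): Middle of the back (downhill) face of the chock's tall heel, 23 mm above the lane floor and 84 mm downhill of the nose's front: the place to push.
- wheel_a_center (a point): Centre of the front green skateboard wheel in the lane, the one leaning on the flap: 72 mm diameter, 50 mm wide, 0.18 kg, standing on its tread; its own y is its axle, across the lane. It rolls freely.
- wheel_b_center (a point): Centre of the second green wheel in the lane, same size, touching the first on its uphill side; own y is its axle.
- spare_center (a point): Centre of the spare green wheel, same size (72 mm diameter, 50 mm wide), standing on its tread in the plywood rest, at the start 40 mm above the counter; own y is its axle, so it is gripped from above across its two flat faces along y, best 10 to 20 mm above its centre with a light squeeze (20 to 25 N), clear of the gripper's palm. Loaded, its centre is 72 mm uphill of the second wheel's.
- rest: Plywood rest fixed to the counter under the spare wheel, 110 x 60 mm, 10 mm high; origin: centre of its underside; its y is along the spare wheel's axle.
- baseplate: Bystander: aluminium skateboard truck baseplate, 84 x 56 x 23 mm, lying flat; origin: centre of its underside.
- socket_wrench: Bystander: steel socket wrench, about 170 mm long and 42 mm high at its head, lying flat; origin on its underside near mid-length.
- grip: Bystander: yellow grip standing on its flange, 48 mm wide at the foot, 109 mm tall; origin: centre of its underside.
- jar: Bystander: glass jar with a steel cap, 64 mm wide, 75 mm tall; origin: centre of its underside.
- bolt_cup: Bystander: open steel cup, 70 mm wide, 60 mm tall; origin: centre of its underside.
- screwdriver: Bystander: black-handled screwdriver lying on the counter; origin on its underside near mid-length.
- wheel_a: The front wheel itself; origin at its centre, own y along its axle.
- wheel_b: The second wheel itself; origin at its centre, own y along its axle.
- spare: The spare wheel itself; origin at its centre, own y along its axle.
Things that resemble listed ones, but are neither listed nor needed, are in the scene too. What is shaped like the spare but pink is not meant.

How it is judged:
On the way, in this order (a step that is already met when the one before it is completed fails the run):
1. the chock's nose is against the front wheel (within about 8 mm) while the flap is still shut (horizontal distance between chock_nose and wheel_a_center below 0.039 m and value of joint flap below 0.15 rad), for 0.2 s.
2. the flap is swung open with the front wheel resting on the chock (horizontal distance between chock_nose and wheel_a_center below 0.039 m and value of joint flap above 1.1 rad and distance of wheel_a_center from where it was at the start of the episode below 0.015 m), for 0.2 s.
3. the spare wheel stands in the lane behind the second wheel (x of spare_center in the frame of feeder above 0.15 m and y of spare_center in the frame of feeder between -0.01 and 0.01 m and z of spare_center in the frame of feeder between 0.06 and 0.097 m and distance between spare_center and wheel_b_center below 0.078 m and angle between the y axis of spare_center and the y axis of feeder, either way round below 0.15 rad), for 0.2 s.
At the end, for the whole second after the job is handed in: Chock within 8 mm of the front wheel, flap open past 1.1 rad, front wheel within 15 mm and second within 20 mm of their start, spare on its tread in the lane behind them (centres under 78 mm apart, 10 mm and 0.15 rad off the lane at most), all wheels at rest (all of step 2 and all of step 3 and distance of wheel_b_center from where it was at the start of the episode below 0.02 m and linear speed of each of wheel_a, wheel_b, spare below 0.02 m/s); the robot touches nothing.
It fails at once if the flap is opened while the front wheel is not chocked (value of joint flap above 0.3 rad and not (horizontal distance between chock_nose and wheel_a_center below 0.045 m)).
It fails at once if the front wheel is shoved or rolls more than 20 mm from its place (distance of wheel_a_center from where it was at the start of the episode above 0.02 m).
It fails at once if another loose thing on the counter is moved more than 30 mm (distance of any of baseplate, socket_wrench, grip, jar, bolt_cup, screwdriver from where it was at the start of the episode above 0.03 m).
It also fails if it takes over 69 s, if anything falls off the work surface, if the arm or the gripper's body presses on something with over 40 N, if the wrist force passes 120 N, or if a joint passes its speed limit or range.

## Working session

There is one attempt and no reset: what is moved stays moved. The work goes in short steps, Python scripts to look and compute and a tool call to move; the robot and the scene stay as the last step left them, time stands still between calls to the robot, and variables do not carry over. Pictures are saved under pics/ and viewed, about 8 in all and at most 12, crops included, and the job is handed in when it is done.

Besides the shell and the picture viewer there is one more tool, called after "Call:" as a command line: name --argument value ..., lists and objects as JSON in quotes. play_rows: Moves the arm, as the interface text tells. Its arguments: {"type":"object","properties":{"targets":{"type":"array","items":{"type":"array","items":{"type":"array","items":{"type":"number"}}}},"claw":{"type":"number"},"force":{"type":"number"}},"required":["targets"]}

```bash
mkdir -p pics; ls; cat > h.py <<'E'
import numpy as np, cv2
from plant import robot
def grab(n,f):
    im=robot.grab_frame(n); cv2.imwrite('pics/'+f,np.ascontiguousarray(im[:,:,::-1])); return im
E
python3 - <<'E'
from h import *
np.set_printoptions(precision=4,suppress=True)
s=robot.get_state(); print(s)
for n in('scene','side','wrist'):
    print(n,robot.get_calibration(n)); grab(n,n+'0.png')
E
```

```text
pics
{'time': 0.0, 'joint_positions': array([ 1.246 ,  0.3992,  0.045 ,  1.5379, -0.0187,  1.2069, -0.0507]), 'qd': array([-0.0001, -0.0002, -0.0009, -0.0006, -0.0012,  0.0006,  0.0004]), 'tau': array([ -0.0002, -47.5125,   1.3648, -25.4219,   0.0118,   0.0095,
         0.    ]), 'tool_pos': array([ 0.1454, -0.6329,  0.2303]), 'eef_rot': array([ 0.9936,  0.1127, -0.0002, -0.001 ]), 'force': array([0.8612, 0.2845, 0.0637]), 'moment': array([ 0.0351, -0.0663,  0.0218]), 'opening': 0.08497284474187997}
scene {'vertical_fov': 57.62367674535622, 'cx': 321.20784158372254, 'cy': 202.07274828882652, 'world_from_camera': array([[ 0.2726, -0.6887,  0.6718,  1.0396],
       [ 0.9621,  0.2008, -0.1844, -0.2135],
       [-0.0079,  0.6966,  0.7174,  0.72  ],
       [ 0.    ,  0.    ,  0.    ,  1.    ]])}
side {'vertical_fov': 46.92656714444631, 'cx': 317.55648651997865, 'cy': 197.76438231494197, 'world_from_camera': array([[-0.8933,  0.3032, -0.3317,  0.1166],
       [-0.4493, -0.6196,  0.6436,  0.7226],
       [-0.0104,  0.724 ,  0.6898,  0.9793],
       [ 0.    ,  0.    ,  0.    ,  1.    ]])}
wrist {'vertical_fov': 59.31517760671996, 'cx': 311.7101143875624, 'cy': 197.2535877976134, 'tool_from_camera': array([[ 0.0006,  0.9519,  0.3064,  0.0788],
       [ 1.    , -0.0003, -0.0011, -0.0001],
       [-0.0009,  0.3064, -0.9519, -0.143 ],
       [ 0.    ,  0.    ,  0.    ,  1.    ]])}
```

View pics/scene0.png

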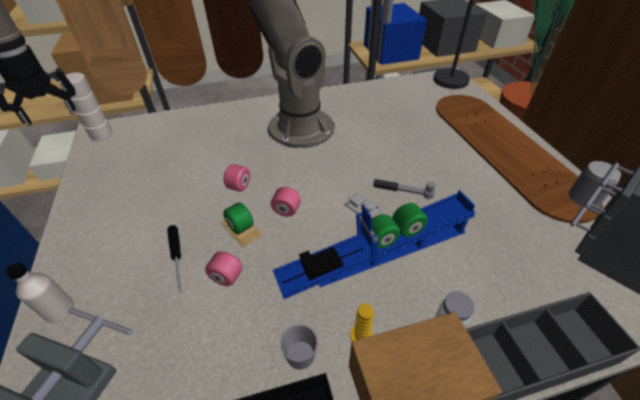

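View pics/side0.png

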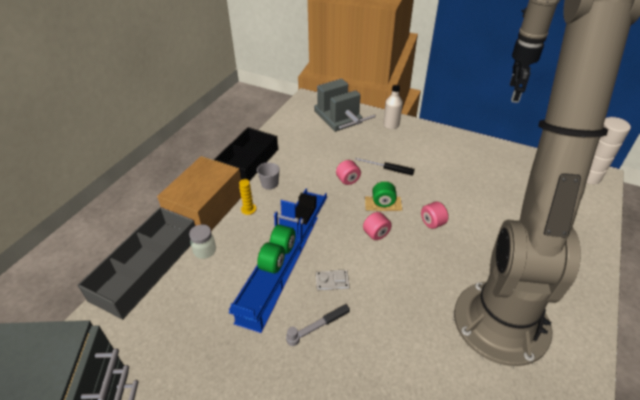

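```bash
cat >> h.py <<'E'
def ray(n,u,v,T=None):
    c=robot.get_calibration(n); f=200/np.tan(np.radians(c['vertical_fov'])/2)
    M=c['world_from_camera'] if T is None else T@c['tool_from_camera']
    d=M[:3,:3]@np.array([(u-c['cx'])/f,-(v-c['cy'])/f,-1]); return M[:3,3],d/np.linalg.norm(d)
def onz(r,z): return r[0]+r[1]*(z-r[0][2])/r[1][2]
def tri(rs):
    A=np.zeros((3,3));b=np.zeros(3)
    for o,d in rs:
        P=np.eye(3)-np.outer(d,d);A+=P;b+=P@o
    x=np.linalg.solve(A,b); return x,[np.linalg.norm((np.eye(3)-np.outer(d,d))@(x-o)) for o,d in rs]
def blobs(im,lo,hi,amin):
    m=cv2.inRange(cv2.cvtColor(np.ascontiguousarray(im),cv2.COLOR_RGB2HSV),lo,hi)
    n,l,st,c=cv2.connectedComponentsWithStats(m); return [(st[i].tolist(),c[i].round(1).tolist()) for i in range(1,n) if st[i][4]>amin],m
def Ttool(s):
    from scipy.spatial.transform import Rotation as R
    T=np.eye(4);T[:3,:3]=R.from_quat(s['eef_rot']).as_matrix();T[:3,3]=s['tool_pos'];return T
E
python3 - <<'E'
from h import *
np.set_printoptions(precision=4,suppress=True)
for n in('scene','side'):
    im=cv2.imread(f'pics/{n}0.png')[:,:,::-1]
    print(n,'green',blobs(im,(45,100,30),(80,255,255),60)[0])
    b,m=blobs(im,(105,170,60),(125,255,255),150)
    print('blue',b)
    cs,_=cv2.findContours(cv2.morphologyEx(m,cv2.MORPH_CLOSE,np.ones((5,5))),0,2)
    for c in cs:
        if cv2.contourArea(c)>1000: print(cv2.approxPolyDP(c,3,True)[:,0].tolist())
a=cv2.imread('pics/scene0.png')[160:310,210:490];b=cv2.imread('pics/side0.png')[150:340,210:490]
cv2.imwrite('pics/crop0.png',cv2.resize(np.vstack([a,b[:150]*1]),None,fx=2,fy=2,interpolation=2))
E
```

```text
scene green [([535, 0, 39, 46, 893], [548.7, 15.5]), ([224, 203, 29, 31, 551], [239.1, 217.3]), ([372, 203, 55, 45, 1183], [398.2, 222.2])]
blue [([381, 4, 46, 59, 1967], [402.8, 34.9]), ([274, 192, 200, 106, 4843], [379.6, 246.9]), ([0, 211, 38, 59, 843], [18.3, 244.0])]
[[0, 203], [0, 225], [4, 226], [0, 231], [0, 306], [4, 313], [0, 317], [8, 317], [8, 324], [0, 327], [0, 358], [10, 312], [18, 301], [14, 297], [14, 281], [6, 279], [2, 269], [16, 260], [24, 261], [29, 269], [37, 243]]
[[473, 205], [459, 192], [422, 209], [428, 216], [426, 226], [414, 236], [400, 235], [383, 249], [378, 249], [372, 237], [361, 232], [359, 216], [363, 214], [369, 216], [371, 229], [363, 206], [363, 212], [357, 215], [358, 234], [330, 247], [341, 257], [342, 266], [313, 279], [307, 278], [300, 260], [276, 269], [283, 295], [325, 284], [463, 232]]
[[404, 4], [393, 6], [392, 20], [385, 24], [381, 62], [418, 56], [426, 19]]
side green [([373, 182, 23, 25, 390], [383.7, 192.6]), ([257, 225, 38, 48, 970], [274.5, 248.3])]
blue [([421, 0, 144, 146, 14015], [487.3, 69.4]), ([608, 19, 32, 148, 2352], [628.1, 90.1]), ([230, 192, 96, 140, 2978], [270.1, 279.9]), ([282, 201, 16, 17, 194], [288.6, 209.0])]
[[325, 196], [305, 192], [316, 197], [316, 207], [306, 224], [293, 222], [297, 204], [282, 201], [282, 218], [275, 215], [276, 223], [294, 228], [293, 247], [277, 273], [255, 269], [231, 306], [235, 323], [261, 330]]
[[639, 19], [631, 26], [608, 115], [621, 116], [632, 125], [612, 164], [616, 166], [639, 133]]
[[440, 0], [421, 116], [536, 145], [541, 129], [538, 121], [544, 116], [564, 27], [562, 0], [540, 58], [530, 65], [531, 74], [518, 104], [509, 101], [513, 89], [509, 79], [512, 49], [527, 0]]
```

```bash
python3 - <<'E'
from h import *
np.set_printoptions(precision=4,suppress=True)
P=lambda *a:print(*a)
for nm,s,d in [('a',(386,232),(284.5,238)),('b',(410.5,219.5),(271.5,257)),('spare',(239.1,217.3),(383.7,192.6)),('tabtop?',(365,205),(289,201)),('top corner',(459,192),(231,306)),('endtopnear',(473,205),(0,0))]:
    if d[0]: P(nm,*tri([ray('scene',*s),ray('side',*d)]))
P('low near bottom z0',onz(ray('scene',283,295),0),'top near bottom z0',onz(ray('scene',463,232),0))
P('side top bottom', onz(ray('side',261,330),0),onz(ray('side',235,323),0))
P('chock scene', onz(ray('scene',321,262),.05))
E
```

```text
a [0.5641 0.062  0.078 ] [np.float64(0.00836609694091455), np.float64(0.008366096940914508)]
b [0.5552 0.1313 0.0853] [np.float64(0.002784836595534512), np.float64(0.0027848365955346777)]
spare [ 0.4    -0.2521  0.0459] [np.float64(0.001876482103253485), np.float64(0.0018764821032535876)]
tabtop? [0.5627 0.0124 0.1739] [np.float64(0.0009906318524579639), np.float64(0.0009906318524578936)]
top corner [0.5389 0.2868 0.1058] [np.float64(0.020147599932757172), np.float64(0.020147599932757162)]
low near bottom z0 [ 0.6175 -0.1877  0.    ] top near bottom z0 [0.5686 0.2892 0.    ]
side top bottom [0.5038 0.2739 0.    ] [0.5698 0.2857 0.    ]
chock scene [ 0.59   -0.0921  0.05  ]
```

View pics/crop0.png

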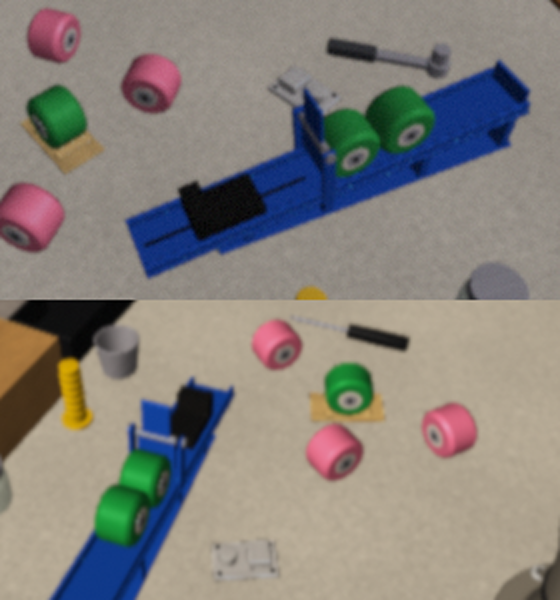

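Call:
play_rows --targets '[[[1,-0.83,-0.12,0.1],[1,-0.83,-0.12,0.1],[1,-0.83,-0.12,0.1],[1,-0.83,-0.12,0.1],[1,-0.83,-0.12,0.1],[1,-0.83,-0.12,0.1],[1,-0.83,-0.12,0.1],[1,-0.83,-0.12,0.1]]]' --claw -1

```text
time: 0.82
tool_pos: [0.3065, -0.429, 0.2498]
eef_rot: [0.998, 0.067, -0.005, -0.002]
force: [0.1, -0.8, 0.6]
opening: 0.0002
```

Call:
play_rows --targets '[[[1,-0.83,-0.12,0.1],[1,-0.83,-0.12,0.1],[1,-0.83,-0.12,0.1],[1,-0.83,-0.12,0.1],[1,-0.83,-0.12,0.1],[1,-0.83,-0.12,0.1],[1,-0.83,-0.12,0.1],[1,-0.83,-0.12,0.1]]]'

```text
time: 1.48
tool_pos: [0.4939, -0.2317, 0.2728]
eef_rot: [1.0, 0.03, -0.006, -0.002]
force: [0.7, -0.5, 0.3]
opening: 0.0003
```

```bash
python3 - <<'E'
from h import *
s=robot.get_state(); np.save('w1.npy',Ttool(s)); grab('wrist','w1.png'); print(s['tool_pos'])
E
```

```text
[ 0.49388581 -0.2317334   0.272835  ]
```

Call:
play_rows --targets '[[[0.55,-1,-0.15,0],[0.55,-1,-0.15,0],[0.55,-1,-0.15,0],[0.55,-1,-0.15,0],[0.55,-1,-0.15,0],[0.55,-1,-0.15,0],[0.55,-1,-0.15,0],[0,0,0,0]]]'

```text
time: 2.2
tool_pos: [0.5867, -0.0326, 0.2988]
eef_rot: [0.999, 0.037, -0.005, -0.006]
force: [-0.4, 1.3, 0.4]
opening: -0.0001
```

```bash
python3 - <<'E'
from h import *
s=robot.get_state(); np.save('w2.npy',Ttool(s)); grab('wrist','w2.png'); print(s['tool_pos'])
a=cv2.imread('pics/w1.png');b=cv2.imread('pics/w2.png')
cv2.imwrite('pics/w12.png',cv2.resize(np.vstack([a[:,:],b]),None,fx=.75,fy=.75,interpolation=cv2.INTER_AREA))
E
```

```text
[ 0.58669145 -0.03257295  0.29877474]
```

View pics/w12.png

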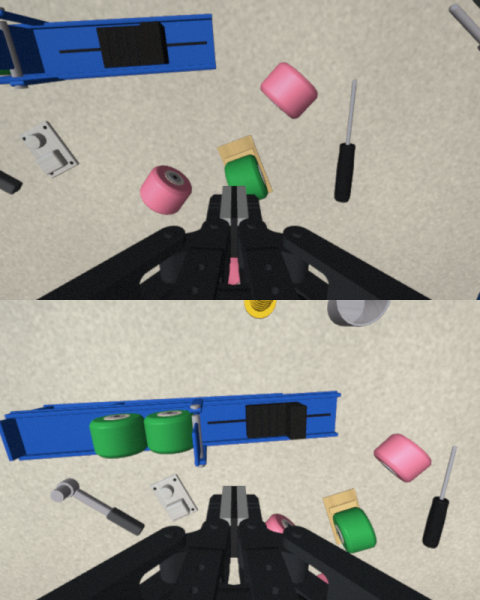

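```bash
python3 - <<'E'
from h import *
np.set_printoptions(precision=4,suppress=True)
for k,x0,x1 in(('w2',0,470),('w1',0,300)):
    im=cv2.imread(f'pics/{k}.png')[:,:,::-1]
    b,m=blobs(im,(105,150,50),(125,255,255),300); print(k,'blue',b)
    for u in range(10,x1-10,30):
        r=np.flatnonzero(m[:,u]); 
        if len(r): print(u,r[0],r[-1],end=' | ')
    print()
    bl,mb=blobs(im,(0,0,0),(180,255,45),300); print('black',bl)
    cs,_=cv2.findContours(mb,0,2)
    for c in cs:
        x,y,w,h=cv2.boundingRect(c)
        if cv2.contourArea(c)>800 and y<200: print(cv2.approxPolyDP(c,2,True)[:,0].tolist())
    print('green',blobs(im,(45,100,30),(80,255,255),300)[0])
    hsv=cv2.cvtColor(np.ascontiguousarray(im),cv2.COLOR_RGB2HSV)
a=cv2.imread('pics/w2.png')[100:220,0:460]; cv2.imwrite('pics/w2c.png',cv2.resize(a,(800,209),interpolation=2))
a1=cv2.imread('pics/w1.png')[170:280,180:480]; b1=cv2.imread('pics/w2.png')[240:350,360:660]
p=[cv2.resize(q,(800,int(800*q.shape[0]/q.shape[1])),interpolation=2) for q in (a,a1)]
cv2.imwrite('pics/c3.png',np.vstack(p))
E
```

```text
w2 blue [([0, 122, 454, 99, 18370], [203.5, 163.2])]
10 153 206 | 40 148 211 | 70 140 209 | 100 138 207 | 130 137 156 | 160 135 150 | 190 134 155 | 220 132 147 | 250 131 146 | 280 129 193 | 310 128 191 | 340 126 188 | 370 125 186 | 400 125 137 | 430 123 182 | 
black [([322, 137, 118, 48, 3515], [368.8, 160.0]), ([51, 260, 522, 140, 30644], [302.0, 354.8]), ([564, 263, 34, 67, 1351], [580.1, 296.4])]
[[439, 152], [409, 154], [407, 142], [398, 137], [328, 141], [329, 158], [322, 161], [329, 162], [331, 183], [381, 179], [387, 184], [406, 183], [409, 154]]
green [([120, 147, 138, 64, 6616], [189.1, 179.4]), ([444, 276, 58, 61, 2326], [473.5, 306.1])]
w1 blue [([0, 13, 288, 102, 15610], [136.1, 63.5]), ([0, 40, 19, 52, 574], [6.0, 71.6])]
10 17 110 | 40 24 111 | 70 30 107 | 100 29 104 | 130 27 102 | 160 25 100 | 190 24 98 | 220 22 95 | 250 20 93 | 280 19 91 | 
black [([80, 29, 195, 61, 4887], [177.8, 60.0]), ([447, 191, 26, 78, 1485], [459.2, 230.0]), ([51, 249, 523, 151, 34209], [310.8, 354.8])]
[[469, 192], [454, 193], [447, 264], [454, 268], [463, 267], [466, 258], [472, 199]]
[[274, 56], [222, 59], [217, 35], [212, 29], [188, 30], [185, 35], [129, 38], [134, 58], [132, 65], [80, 68], [134, 66], [140, 89], [223, 84], [223, 60]]
green [([300, 206, 57, 60, 2062], [327.9, 234.4])]
```

View pics/c3.png

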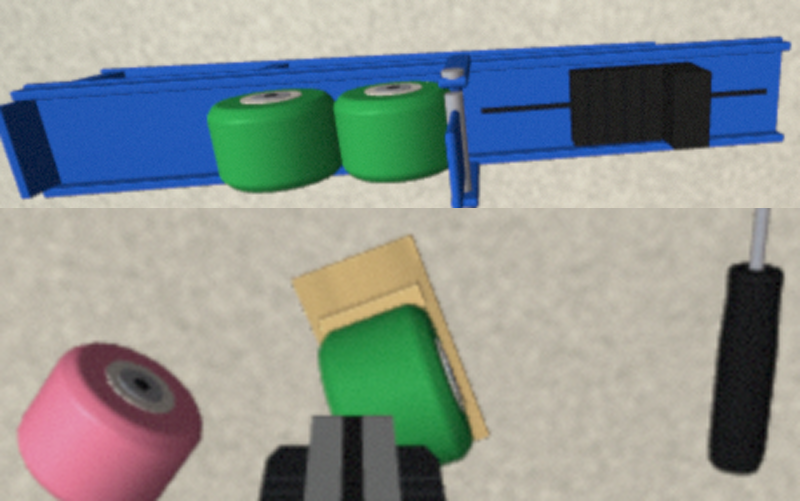

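```bash
cat >> h.py <<'E'
def feeder(o,yaw):
    T=np.eye(4);c,s=np.cos(yaw),np.sin(yaw);T[:3,:3]=[[c,-s,0],[s,c,0],[0,0,1]];T[:2,3]=o[:2];return T
def onplane(r,p,n): return r[0]+r[1]*(np.dot(p-r[0],n)/np.dot(r[1],n))
E
python3 - <<'E'
from h import *
np.set_printoptions(precision=4,suppress=True)
T1,T2=np.load('w1.npy'),np.load('w2.npy')
r1=lambda u,v:ray('wrist',u,v,T1); r2=lambda u,v:ray('wrist',u,v,T2)
t=np.tan(.105); o=np.array([.567,.03,0]);yaw=1.673
nf=lambda F:F[:3,:3]@np.array([-np.sin(.105),0,np.cos(.105)])
def fl(r,F,h): return onplane(r,F[:3,3]+[0,0,.036]+nf(F)*h,nf(F))
for it in range(4):
    F=feeder(o,yaw);inv=np.linalg.inv(F)
    # -x kerb top outer edge (picture lower edge) and +x far kerb
    pe=np.array([fl(r2(u,v+.5),F,.012)[:2] for u,v in((40,211),(70,209),(280,193),(310,191),(340,188),(370,186),(430,182))])
    k=np.polyfit(pe[:,1],pe[:,0],1); yaw=np.pi/2-np.arctan(k[0])
    F=feeder(o,yaw);inv=np.linalg.inv(F);
    lat=np.mean([(inv@np.r_[p,0,1])[1] for p in pe])
    y=F[:3,1]; 
    ha=onplane(r2(225.4,151.2),F[:3,3]-.025*y,y); hb=onplane(r2(155.3,155.8),F[:3,3]-.025*y,y)
    fa=(inv@np.r_[ha,1]);fb=inv@np.r_[hb,1]
    o=o+F[:3,:3]@np.array([fa[0]-.032,lat-.037,0])
    print(o,yaw,'lat',lat,'a',fa[:3],'b',fb[:3])
F=feeder(o,yaw);inv=np.linalg.inv(F);np.save('F.npy',F)
f=lambda p:(inv@np.r_[p,1])[:3]
print('w1 near edge',[f(fl(r1(u,v),F,.012)) for u,v in((100,104.5),(250,93.5))])
print('low end corners w1',f(fl(r1(287,91),F,.012)),f(fl(r1(283,19),F,.012)))
pn,e=tri([r2(329.5,161.5),r1(134.5,64)]);print('nose tri',f(pn),e,'planes',f(fl(r2(329.5,161.5),F,.02)),f(fl(r1(134.5,64),F,.02)))
print('heel top back w2',f(fl(r2(406.5,163),F,.045)))
x,e=tri([ray('scene',239.1,217.3),ray('side',383.7,192.6),r2(473.5,306.1)]);print('spare',x,e)
q=[onz(r1(*p),.01) for p in((289.9,195.9),(334.5,179.8),(363,255.5))]
print('rest',q,[np.arctan2(*(b-a)[1::-1]) for a,b in((q[0],q[1]),(q[2],q[1]))],[np.linalg.norm(b-a) for a,b in((q[0],q[1]),(q[2],q[1]))])
print('tab/hinge scene tri',f(tri([ray('scene',365,205),ray('side',289,201)])[0]))
E
```

```text
[0.5716 0.0284 0.    ] 1.6944771137037438 lat 0.03267131050899925 a [ 0.0299 -0.025   0.0697] b [ 0.1026 -0.025   0.0773]
[0.5724 0.022  0.    ] 1.6944695585189458 lat 0.03690785069293096 a [ 0.0255 -0.025   0.0938] b [ 0.0935 -0.025   0.1009]
[0.5727 0.0219 0.    ] 1.694469558516958 lat 0.036787406290791566 a [ 0.0319 -0.025   0.0943] b [ 0.0998 -0.025   0.1014]
[0.5727 0.0216 0.    ] 1.6944695585169578 lat 0.03699547424658072 a [ 0.0317 -0.025   0.0955] b [ 0.0993 -0.025   0.1026]
w1 near edge [array([-0.0284,  0.0394,  0.0451]), array([-0.1801,  0.0388,  0.0291])]
low end corners w1 [-0.2189  0.0388  0.025 ] [-0.2208 -0.0302  0.0248]
nose tri [-0.0723  0.0026  0.044 ] [np.float64(0.0008044699506042186), np.float64(0.0008044699506042598)] planes [-0.0725  0.0009  0.0485] [-0.0739  0.0036  0.0483]
heel top back w2 [-0.1558  0.0028  0.0648]
spare [ 0.401  -0.2538  0.0459] [np.float64(0.0030197301461913303), np.float64(0.0017951784250749248), np.float64(0.002768002179511964)]
rest [array([ 0.439 , -0.2076,  0.01  ]), array([ 0.4625, -0.26  ,  0.01  ]), array([ 0.3641, -0.3047,  0.01  ])] [np.float64(-1.1487989044041418), np.float64(0.4264369709174539)] [np.float64(0.05744924949513224), np.float64(0.10812760477353613)]
tab/hinge scene tri [-0.0079  0.0111  0.1739]
```

Call:
play_rows --targets '[[[-0.05,0.96,0.9,-0.1],[-0.05,0.96,0.9,-0.1],[-0.05,0.96,0.9,-0.1],[-0.05,0.96,0.9,-0.1],[-0.05,0.96,0.9,-0.1],[-0.05,0.96,0.9,-0.1],[0,0,0.8,0],[0,0,0,0]]]'

```text
time: 2.92
tool_pos: [0.5871, -0.1912, 0.1355]
eef_rot: [0.998, 0.062, -0.006, -0.002]
force: [-0.3, 0.4, 0.0]
opening: -0.0002
```

```bash
cat >> h.py <<'E'
def fs():
    F=np.load('F.npy');s=robot.get_state();T=np.linalg.inv(F)@Ttool(s)
    return 'tcp in feeder',T[:3,3],'yaw err deg',np.degrees(np.arctan2(T[1,0],T[0,0])+np.pi/2),'tilt',T[:2,2],'force F',F[:3,:3].T@s['force'],'t',s['time'],'q',s['joint_positions']
E
python3 - <<'E'
from h import *
np.set_printoptions(precision=4,suppress=True)
F=feeder((.5687,.0211),1.6945);np.save('F.npy',F);print(*fs())
E
```

```text
tcp in feeder [-0.213   0.008   0.1355] yaw err deg 0.07135342871711993 tilt [0.0056 0.011 ] force F [0.4234 0.2752 0.0295] t 2.9167 q [ 0.4819  0.4457 -0.3106  1.7033  0.1523  1.0288 -1.3265]
```

Call:
play_rows --targets '[[[0.3,0,0.8,0],[0,0,0.8,0],[0,0,0.8,0],[0,0,0.8,0],[0,0,0.4,0],[0,0,0,0]]]'

```text
time: 3.42
tool_pos: [0.5926, -0.197, 0.0463]
eef_rot: [0.998, 0.059, -0.005, 0.0]
force: [-0.7, -0.8, 0.2]
opening: 0.0002
```

Call:
play_rows --targets '[[[0,-0.6,0,0],[0,-0.6,0,0],[0,-0.4,0,0],[0,-0.4,0,0],[0,-0.4,0,0]]]'

```text
time: 3.83
tool_pos: [0.587, -0.1357, 0.0516]
eef_rot: [0.998, 0.058, -0.002, 0.003]
force: [-1.6, -3.3, 1.4]
opening: -0.0002
```

```bash
python3 - <<'E'
from h import *
np.set_printoptions(precision=4,suppress=True)
print(*fs())
E
```

```text
tcp in feeder [-0.1578  0.0012  0.0516] yaw err deg -0.463365967527095 tilt [-0.005   0.0049] force F [-3.0548  1.9454  1.4135] t 3.8333 q [ 0.3803  0.5174 -0.2969  1.8091  0.2024  0.8478 -1.4701]
```

```bash
python3 - <<'E'
from h import *
s=robot.get_state(); np.save('w3.npy',Ttool(s)); a=grab('wrist','w3.png'); b=grab('scene','s3.png')
cv2.imwrite('pics/c4.png',np.vstack([a[:,:,::-1],cv2.resize(b[170:310,260:484,::-1],(640,400),interpolation=2)])[::1])
i=cv2.imread('pics/c4.png');cv2.imwrite('pics/c4.png',cv2.resize(i,(480,600),interpolation=cv2.INTER_AREA))
E
```

```text
(no output)
```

View pics/c4.png

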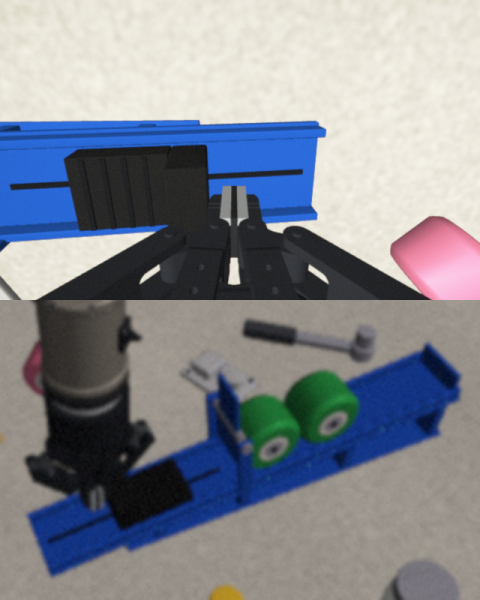

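```bash
cat >> h.py <<'E'
def flo(r,h):
    F=np.load('F.npy');n=F[:3,:3]@np.array([-np.sin(.105),0,np.cos(.105)]);inv=np.linalg.inv(F)
    return (inv@np.r_[onplane(r,F[:3,3]+[0,0,.036]+n*h,n),1])[:3]
E
python3 - <<'E'
from h import *
np.set_printoptions(precision=4,suppress=True)
T=np.load('w3.npy');r=lambda u,v:ray('wrist',u,v,T)
im=cv2.imread('pics/w3.png')[:,:,::-1]
b,m=blobs(im,(0,0,0),(180,255,60),300)
for v in (205,210,220,240,260,280,300): print(v,np.flatnonzero(m[v,:300])[[0,-1]])
for p,h in(((97,257),.02),((88,209),.02),((107,306),.02),((277,200),.045),((277,230),.045)):print(p,flo(r(*p),h))
T=np.load('w2.npy')
for p in((329.5,161.5),(328,141),(331,183)):print(flo(ray('wrist',*p,T),.02))
E
```

```text
205 [ 96 275]
210 [ 89 275]
220 [ 88 275]
240 [ 92 276]
260 [ 97 294]
280 [101 292]
300 [105 299]
(97, 257) [-0.06   -0.0033  0.0498]
(88, 209) [-0.0607 -0.0266  0.0497]
(107, 306) [-0.0597  0.0228  0.0498]
(277, 200) [-0.1448 -0.0354  0.066 ]
(277, 230) [-0.1443 -0.0229  0.066 ]
[-0.0726 -0.0032  0.0485]
[-0.0717 -0.0266  0.0486]
[-0.0735  0.0224  0.0484]
```

Call:
play_rows --targets '[[[0,-0.45,0,0],[0,-0.45,0,0],[0,-0.45,0,0],[0,-0.45,0,0],[0,-0.4,0,0],[0,0,0,0]]]'

```text
time: 4.43
tool_pos: [0.5827, -0.0795, 0.0538]
eef_rot: [0.998, 0.057, 0.001, 0.005]
force: [-0.6, -0.2, 0.5]
opening: 0.0
```

```bash
python3 - <<'E'
from h import *
np.set_printoptions(precision=4,suppress=True)
print(*fs())
s=robot.get_state(); np.save('w4.npy',Ttool(s)); a=grab('wrist','w4.png'); b=grab('scene','s4.png')
A=cv2.resize(a[:,:,::-1],(640,400)); 
B=[cv2.imread(f'pics/{k}.png')[200:260,355:435] for k in('s3','s4')]
cv2.imwrite('pics/c5.png',np.vstack([cv2.resize(A,(560,350),interpolation=cv2.INTER_AREA),np.hstack([cv2.resize(q,(280,210),interpolation=2) for q in B])]))
for k in('scene0','s3','s4'):
    im=cv2.imread(f'pics/{k}.png')[:,:,::-1]; print(k,[x for x in blobs(im,(45,100,30),(80,255,255),300)[0] if 300<x[0][0]<500])
E
```

```text
tcp in feeder [-0.1016 -0.0015  0.0538] yaw err deg -0.5715461467695672 tilt [-0.0099 -0.0009] force F [-0.1552  0.6428  0.455 ] t 4.4333 q [ 0.2968  0.4913 -0.307   1.8482  0.2076  0.8302 -1.5737]
scene0 [([372, 203, 55, 45, 1183], [398.2, 222.2])]
s3 [([372, 204, 55, 44, 1179], [398.2, 222.2])]
s4 [([372, 203, 55, 45, 1182], [398.2, 222.3])]
```

View pics/c5.png

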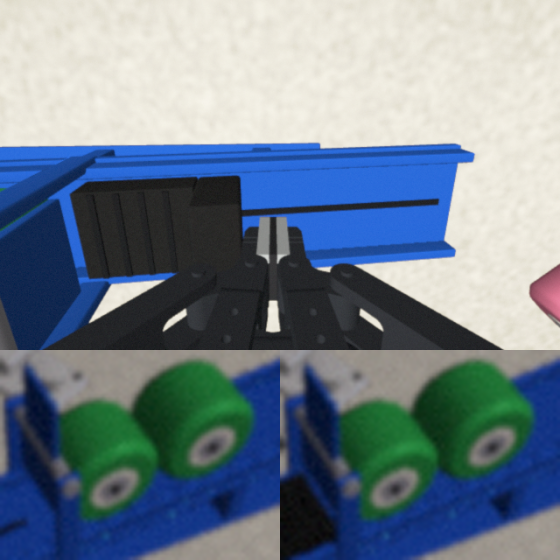

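Call:
play_rows --targets '[[[0,-0.2,0,0],[0,0,0,0]]]'

```text
time: 4.7
tool_pos: [0.5823, -0.0758, 0.0531]
eef_rot: [0.998, 0.056, 0.001, 0.005]
force: [-1.3, 1.0, 0.4]
opening: 0.0004
```

```bash
cat > chk.py <<'E'
from h import *
np.set_printoptions(precision=4,suppress=True)
print(*fs()[:2])
R=None
from sys import argv
b=grab('scene',argv[1]+'.png').astype(np.float32)
ref=cv2.imread('pics/s3.png')[:,:,::-1].astype(np.float32)
for nm,(u0,u1,v0,v1) in dict(a=(374,398,214,250),b=(398,428,203,238)).items():
    g=lambda i:np.ascontiguousarray(i[v0:v1,u0:u1].mean(2)); print(nm,cv2.phaseCorrelate(g(ref),g(b),cv2.createHanningWindow((u1-u0,v1-v0),cv2.CV_32F)))
print([x for x in blobs(b.astype(np.uint8),(45,100,30),(80,255,255),300)[0] if 300<x[0][0]<500])
E
python3 chk.py s5
```

```text
tcp in feeder [-0.0978 -0.0015  0.0531]
a ((0.2256594377883534, -0.05755180552458583), 0.8969488618550477)
b ((0.03982864189299917, 0.04629314175681287), 0.9955580049090915)
[([372, 204, 55, 44, 1178], [398.2, 222.2])]
```

Call:
play_rows --targets '[[[0,-0.16,0,0],[0,0,0,0]]]'

```text
time: 4.92
tool_pos: [0.5818, -0.073, 0.0526]
eef_rot: [0.998, 0.055, 0.001, 0.005]
force: [-0.0, 0.7, 0.0]
opening: 0.0002
```

```bash
python3 chk.py s6
```

```text
tcp in feeder [-0.095  -0.0014  0.0526]
a ((0.23497168741141294, -0.17202515705863775), 0.954758549729983)
b ((0.044656725060807645, 0.18365934494197234), 1.0088940585101092)
[([372, 203, 55, 45, 1185], [398.2, 222.2])]
```

Call:
play_rows --targets '[[[0,-0.16,0,0],[0,0,0,0]]]'

```text
time: 5.13
tool_pos: [0.5814, -0.0702, 0.0525]
eef_rot: [0.999, 0.054, 0.001, 0.006]
force: [-0.2, 0.4, 0.1]
opening: 0.0001
```

```bash
python3 chk.py s7; python3 - <<'E'
from h import *
np.set_printoptions(precision=4,suppress=True)
s=robot.get_state(); T=Ttool(s);np.save('w7.npy',T);im=grab('wrist','w7.png')
for k in('w4','w7'):
    im=cv2.imread(f'pics/{k}.png')[:,:,::-1];T=np.load(k+'.npy');b,m=blobs(im,(0,0,0),(180,255,60),300)
    for v in(215,230,240): c=np.flatnonzero(m[v,:330]);print(k,v,c[[0,-1]],flo(ray('wrist',c[-1]+.5,v,T),.045))
E
```

```text
tcp in feeder [-0.0921 -0.0013  0.0525]
a ((0.8389203554709859, -0.444779753471785), 0.9492299435315309)
b ((0.7300677947820571, -0.3470518490221792), 0.9868535377361156)
[([372, 203, 56, 45, 1189], [398.7, 221.9])]
w4 215 [ 90 273] [-0.0873 -0.0332  0.072 ]
w4 230 [ 49 274] [-0.0874 -0.0271  0.072 ]
w4 240 [ 85 329] [-0.1087 -0.0215  0.0698]
w7 215 [ 95 272] [-0.078 -0.034  0.073]
w7 230 [ 88 273] [-0.0781 -0.028   0.073 ]
w7 240 [ 91 329] [-0.0993 -0.0224  0.0708]
```

Call:
play_rows --targets '[[[0,0.6,0,0],[0,0,-1,0],[0,0,-1,0],[0,0,-1,0],[0,0,-1,-0.1],[0,0,0,0]]]'

```text
time: 5.73
tool_pos: [0.5803, -0.08, 0.1527]
eef_rot: [0.998, 0.06, -0.003, 0.001]
force: [1.2, 0.4, 0.1]
opening: 0.0001
```

```bash
python3 - <<'E'
from h import *
np.set_printoptions(precision=4,suppress=True)
F=np.load('F.npy');F[:3,3]+=F[:3,:3]@[.0045,-.002,0];np.save('F.npy',F);print(F);print(*fs())
E
```

```text
[[-0.1234 -0.9924  0.      0.5701]
 [ 0.9924 -0.1234  0.      0.0258]
 [ 0.      0.      1.      0.    ]
 [ 0.      0.      0.      1.    ]]
tcp in feeder [-0.1062  0.003   0.1527] yaw err deg -0.2167436962101208 tilt [-0.0025  0.007 ] force F [ 0.2762 -1.2619  0.0609] t 5.7333 q [ 0.3285  0.3738 -0.3365  1.77    0.1452  1.0283 -1.5133]
```

Call:
play_rows --targets '[[[0.1,-0.8,0,0],[0,-0.8,0,0],[0,-0.8,0,0],[0,-0.6,0,0],[0,-0.5,0,0],[0,-0.4,0,0]]]'

```text
time: 6.23
tool_pos: [0.5714, 0.0181, 0.1523]
eef_rot: [0.998, 0.056, -0.002, 0.002]
force: [0.7, -2.7, -0.6]
opening: 0.0002
```

```bash
python3 - <<'E'
from h import *
np.set_printoptions(precision=4,suppress=True)
print(*fs())
E
```

```text
tcp in feeder [-0.0078 -0.0003  0.1523] yaw err deg -0.6260915533832844 tilt [-0.0037  0.0046] force F [-2.7343 -0.3704 -0.5561] t 6.2333 q [ 0.1931  0.3531 -0.3744  1.8047  0.1534  1.0165 -1.6999]
```

Call:
play_rows --targets '[[[0,-0.45,0.15,0],[0,-0.4,0.3,0],[0,-0.2,0.3,0],[0,-0.1,0.3,0]]]'

```text
time: 6.57
tool_pos: [0.568, 0.0485, 0.125]
eef_rot: [0.998, 0.056, -0.002, 0.003]
force: [-7.4, -5.9, 42.5]
opening: -0.0005
```

```bash
python3 - <<'E'
from h import *
np.set_printoptions(precision=4,suppress=True)
print(*fs())
E
python3 chk.py s8
```

```text
tcp in feeder [ 0.0227 -0.0007  0.125 ] yaw err deg -0.6277394128466234 tilt [-0.0059  0.0038] force F [-4.9426  8.0826 42.4735] t 6.5667 q [ 0.1414  0.3822 -0.38    1.8338  0.1762  0.9622 -1.7735]
tcp in feeder [ 0.0227 -0.0007  0.125 ]
a ((0.358398515807103, -0.05244279367102678), 0.9780923691060808)
b ((0.44554731488164734, -0.3142104824820251), 1.0525398868101614)
[([375, 203, 52, 45, 950], [402.9, 222.1])]
```

Call:
play_rows --targets '[[[0,0,-0.8,0],[0,0,-1,0],[0,0,-1,0],[0,0,-1,0],[0,0.3,-1,0],[0,0.3,-1,0],[0,0.3,-1,0],[0,0,0,0]]]'

```text
time: 7.28
tool_pos: [0.5701, 0.0304, 0.2942]
eef_rot: [0.998, 0.056, -0.007, -0.001]
force: [0.4, -0.2, 0.1]
opening: -0.0002
```

```bash
python3 chk.py s9; python3 - <<'E'
from h import *
np.set_printoptions(precision=4,suppress=True)
print(*fs())
T=Ttool(robot.get_state());np.save('w9.npy',T);a=grab('wrist','w9.png')
b=cv2.imread('pics/s9.png')[170:310,260:484]
cv2.imwrite('pics/c6.png',np.vstack([cv2.resize(a[:,:,::-1],(480,300),interpolation=cv2.INTER_AREA),cv2.resize(b,(480,300),interpolation=2)]))
E
```

```text
tcp in feeder [ 0.0046 -0.0005  0.2942]
a ((0.45881413850570674, -0.27705326914225026), 1.0231516129440732)
b ((0.4149166467309584, -0.17665525211078403), 1.018447686124731)
[([375, 203, 52, 45, 956], [402.9, 222.1])]
tcp in feeder [0.0056 0.0007 0.2916] yaw err deg -0.5521336002617371 tilt [0.0037 0.0187] force F [ 1.114  -0.0238 -1.6243] t 7.3333 q [ 0.1929  0.2434 -0.3898  1.626   0.0899  1.3093 -1.6682]
```

View pics/c6.png

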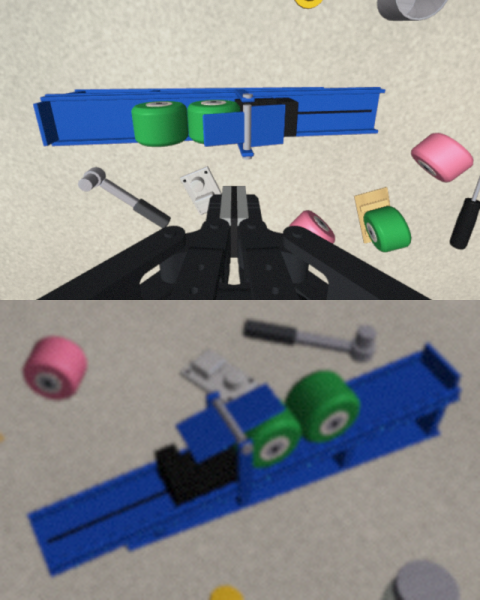

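Call:
play_rows --targets '[[[-0.8,1,0.2,0],[-0.8,1,0.3,0],[-0.8,1,0.4,0],[-0.8,1,0.4,0],[-0.8,1,0.4,0],[-0.8,1,0.4,0],[-0.8,1,0.4,0],[-0.8,1,0.4,-1]]]' --claw 0.7 --force 22

```text
time: 8.05
tool_pos: [0.4234, -0.1779, 0.2016]
eef_rot: [0.993, 0.113, -0.018, -0.011]
force: [0.2, 0.2, -0.0]
opening: 0.0726
```

Call:
play_rows --targets '[[[-0.5,1,0.1,-1],[-0.3,0.5,0,-1],[0,0,0,-0.6],[0,0,0,0]]]'

```text
time: 8.38
tool_pos: [0.4005, -0.2235, 0.1873]
eef_rot: [0.974, 0.225, -0.025, -0.019]
force: [1.1, -0.3, -0.7]
opening: 0.0727
```

```bash
cat > g.py <<'E'
from h import *
from sys import argv
np.set_printoptions(precision=4,suppress=True)
def to(tgt,yaw):
    s=robot.get_state();T=Ttool(s);d=T[:3,:3].T@(np.array(tgt)-T[:3,3]);ps=np.arctan2(T[1,0],T[0,0])
    print('tcp',T[:3,3],'yaw',ps,'z',T[:3,2],'units xyz',d/.025,'turn',-np.degrees(yaw-ps)/5,'open',s['opening'],'q7',s['joint_positions'][6],'F',s['force'],'t',s['time'])
if __name__=='__main__': to([float(x) for x in argv[1:4]],float(argv[4]))
E
python3 g.py .401 -.255 .16 .426; python3 - <<'E'
from h import *
T=Ttool(robot.get_state());np.save('w10.npy',T);grab('wrist','w10.png')
E
```

```text
tcp [ 0.4005 -0.2235  0.1873] yaw 0.4544530094009475 z [-0.0569  0.0254 -0.9981] units xyz [-0.4899  1.1923  1.0549] turn 0.3260474706240696 open 0.07270909752613545 q7 -0.7333116407341429 F [ 1.0992 -0.2799 -0.7019] t 8.3833
```

View pics/w10.png

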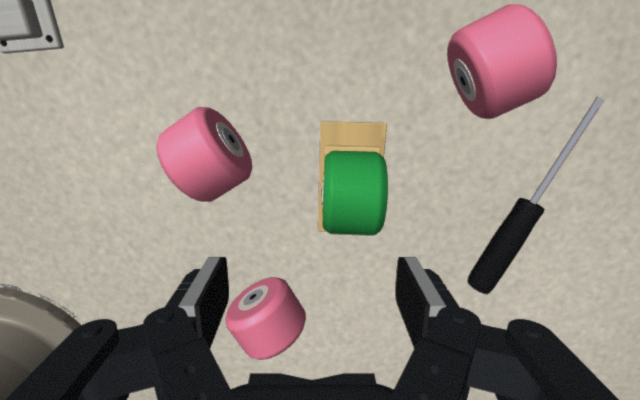

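```bash
python3 - <<'E'
from h import *
np.set_printoptions(precision=4,suppress=True)
T=np.load('w10.npy');im=cv2.imread('pics/w10.png')[:,:,::-1]
g,m=blobs(im,(45,100,30),(80,255,255),300);print(g)
cs,_=cv2.findContours(m,0,2);c=max(cs,key=cv2.contourArea);print(cv2.minAreaRect(c))
u,v=g[0][1]; r=ray('wrist',u,v,T)
print(onz(r,.045),tri([ray('scene',239.1,217.3),ray('side',383.7,192.6),ray('wrist',473.5,306.1,np.load('w2.npy')),r]))
# wheel top ridge left/right edges at z ~.07
for p in((322.5,193),(387.5,193)):print(onz(ray('wrist',*p,T),.06))
q=[onz(ray('wrist',*p,T),.01) for p in((320,122),(386,122),(320,232))];print(q,np.arctan2(*(q[1]-q[0])[1::-1]),np.arctan2(*(q[0]-q[2])[1::-1]))
E
python3 g.py .401 -.255 .16 .426
```

```text
[([323, 151, 64, 84, 4977], [354.2, 192.2])]
((354.83465576171875, 192.29171752929688), (62.969261169433594, 82.67839050292969), 1.7899105548858643)
[ 0.4009 -0.2561  0.045 ] (array([ 0.401 , -0.2545,  0.0457]), [np.float64(0.0036940538934879257), np.float64(0.001575136037852094), np.float64(0.002253760685899625), np.float64(0.0014520501113167732)])
[ 0.393  -0.2304  0.06  ]
[ 0.4164 -0.2766  0.06  ]
[array([ 0.4357, -0.2055,  0.01  ]), array([ 0.4616, -0.2577,  0.01  ]), array([ 0.3388, -0.2537,  0.01  ])] -1.1109904012114658 0.46129528948533677
tcp [ 0.4002 -0.2235  0.1871] yaw 0.4530450556486654 z [-0.0578  0.0253 -0.998 ] units xyz [-0.4786  1.2002  1.0477] turn 0.3099135090729947 open 0.07277877192591782 q7 -0.735201100469299 F [-0.5664 -0.1144 -0.165 ] t 8.4333
```

Call:
play_rows --targets '[[[-0.5,0.6,0.4,0],[0,0.6,0.6,0],[0,0,0.5,0],[0,0,0.5,0],[0,0,0,0]]]'

```text
time: 8.85
tool_pos: [0.4002, -0.2498, 0.1308]
eef_rot: [0.974, 0.224, -0.026, -0.021]
force: [-0.5, -0.2, 0.6]
opening: 0.0725
```

```bash
python3 g.py .401 -.255 .036 .45
```

```text
tcp [ 0.4002 -0.2498  0.1308] yaw 0.4531943621288318 z [-0.0599  0.0296 -0.9978] units xyz [0.0933 0.402  3.7749] turn 0.03660469364369724 open 0.07250166075065025 q7 -0.701063983091441 F [-0.4855 -0.1979  0.6002] t 8.85
```

Call:
play_rows --targets '[[[0.05,0.2,0.7,0],[0.05,0.2,0.7,0],[0,0,0.7,0],[0,0,0.7,0],[0,0,0.6,0],[0,0,0.3,0],[0,0,0,0]]]'

```text
time: 9.43
tool_pos: [0.4059, -0.2481, 0.0348]
eef_rot: [0.974, 0.226, -0.024, -0.022]
force: [-0.1, 0.2, 0.1]
opening: 0.0724
```

```bash
python3 g.py .401 -.255 .036 .45
```

```text
tcp [ 0.4059 -0.2481  0.0348] yaw 0.4568981094315169 z [-0.0575  0.0321 -0.9978] units xyz [-0.3004  0.1583 -0.0461] turn 0.07904651140906077 open 0.0724429901242834 q7 -0.737691561537502 F [-0.1259  0.1701  0.0949] t 9.4333
```

Call:
play_rows --targets '[[[-0.3,0.2,0,0],[0,0,0,0]]]'

```text
time: 9.6
tool_pos: [0.402, -0.2555, 0.0354]
eef_rot: [0.973, 0.227, -0.024, -0.022]
force: [0.4, -0.9, 0.3]
opening: 0.0726
```

Call:
play_rows --targets '[[[0,0,0,0],[0,0,0,0],[0,0,0,0],[0,0,0,0],[0,0,0,0],[0,0,0,0]]]' --claw -1 --force 23

```text
time: 10.1
tool_pos: [0.4034, -0.2569, 0.0383]
eef_rot: [0.974, 0.226, -0.022, -0.02]
force: [-0.7, 0.6, -2.1]
opening: 0.0499
```

```bash
python3 g.py .401 -.255 .2 .45
```

```text
tcp [ 0.4034 -0.2569  0.0383] yaw 0.4564986807178745 z [-0.0526  0.0298 -0.9982] units xyz [-0.2742 -0.4319 -6.4488] turn 0.07446939550745157 open 0.049891305550121764 q7 -0.7181436866546377 F [-0.6968  0.6015 -2.1192] t 10.1
```

Call:
play_rows --targets '[[[0,0,-0.4,0],[0,0,-0.8,0],[0,0,-1,0],[0,0,-1,0],[0,0,-1,0],[0,0,-1,0],[0,0,-1,0],[0,0,-0.8,0]]]'

```text
time: 10.77
tool_pos: [0.4084, -0.2592, 0.2192]
eef_rot: [0.973, 0.226, -0.027, -0.025]
force: [0.2, -0.5, -2.9]
opening: 0.0498
```

Call:
play_rows --targets '[[[0.5,-0.5,0,-0.5],[0.85,-0.75,0,-1],[0.9,-0.67,0,-1],[0.95,-0.59,0,-1],[1,-0.5,0,-1],[1,-0.42,0,-1],[1,-0.32,0,-1],[0.9,-0.22,0,-1]]]'

```text
time: 11.43
tool_pos: [0.4764, -0.0595, 0.2293]
eef_rot: [0.843, 0.538, -0.015, -0.026]
force: [0.5, -0.6, -1.5]
opening: 0.0497
```

```bash
python3 g.py .5476 .2064 .2 1.6945
```

```text
tcp [ 0.4764 -0.0595  0.2293] yaw 1.1358506796810839 z [-0.0535  0.028  -0.9982] units xyz [10.8438 -1.8222  1.3152] turn -6.401649656425183 open 0.049658560433123757 q7 -0.432459845840458 F [ 0.5045 -0.5814 -1.5381] t 11.4333
```

Call:
play_rows --targets '[[[0.99,-0.17,0,-0.8],[1,-0.1,0,-0.8],[1,-0.03,0,-0.8],[1,0.04,0,-0.8],[1,0.11,0,-0.8],[1,0.18,0,-0.8],[0.97,0.25,0,-0.8],[0.6,0.2,0,-0.8]]]'

```text
time: 12.1
tool_pos: [0.5185, 0.1433, 0.2313]
eef_rot: [0.645, 0.764, -0.008, -0.031]
force: [0.1, 0.4, -0.9]
opening: 0.0497
```

```bash
python3 g.py .5476 .2064 .2 1.6945
```

```text
tcp [0.5185 0.1433 0.2313] yaw 1.7381672059802558 z [-0.0587  0.0279 -0.9979] units xyz [2.2479 1.6359 1.252 ] turn 0.5003893211594179 open 0.04968917475283597 q7 -0.2848671820390316 F [ 0.1371  0.4468 -0.9142] t 12.1
```

Call:
play_rows --targets '[[[0.6,0.45,0.1,0.3],[0.6,0.45,0.1,0.2],[0.6,0.45,0.1,0],[0.45,0.3,0,0],[0,0,0,0]]]'

```text
time: 12.52
tool_pos: [0.547, 0.2161, 0.2227]
eef_rot: [0.656, 0.754, -0.01, -0.034]
force: [0.2, 0.8, -1.5]
opening: 0.0499
```

```bash
python3 g.py .5476 .2064 .095 1.6945; python3 - <<'E'
from h import *
np.set_printoptions(precision=4,suppress=True)
T=Ttool(robot.get_state());np.save('w11.npy',T);a=grab('wrist','w11.png')
b=grab('scene','s11.png')[150:310,260:516]
cv2.imwrite('pics/c7.png',np.vstack([cv2.resize(a[:,:,::-1],(480,300),interpolation=cv2.INTER_AREA),cv2.resize(b[:,:,::-1],(480,300),interpolation=2)]))
E
```

```text
tcp [0.547  0.2161 0.2227] yaw 1.7093025469464682 z [-0.0634  0.0295 -0.9976] units xyz [-0.5827  0.2689  5.0825] turn 0.1696246932153798 open 0.04988036764193414 q7 -0.45321739803747385 F [ 0.1672  0.7626 -1.4505] t 12.5167
```

View pics/c7.png

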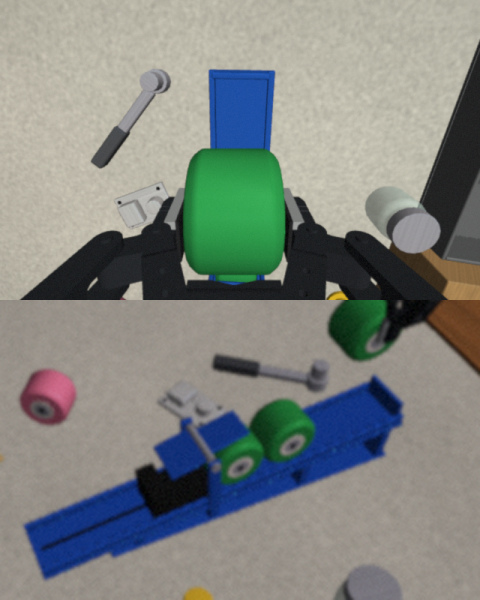

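```bash
python3 - <<'E'
from h import *
np.set_printoptions(precision=4,suppress=True)
T=np.load('w11.npy');im=cv2.imread('pics/w11.png')[:,:,::-1];b,m=blobs(im,(105,150,50),(125,255,255),300)
for v in(95,97,120,140,160,180):
    c=np.flatnonzero(m[v]);l,h=c[[0,-1]];h0=.03 if v<100 else .012
    print(v,l,h,flo(ray('wrist',l,v,T),h0),flo(ray('wrist',h+1,v,T),h0))
print(np.linalg.inv(np.load('F.npy'))@T[:,3])
E
```

```text
95 279 365 [0.2667 0.0327 0.0943] [ 0.2678 -0.0324  0.0944]
97 279 365 [0.2653 0.0328 0.0941] [ 0.2664 -0.0325  0.0942]
120 280 364 [0.2471 0.0351 0.0741] [ 0.2485 -0.0346  0.0743]
140 280 362 [0.2305 0.0354 0.0724] [ 0.2322 -0.034   0.0725]
160 281 361 [0.2132 0.035  0.0705] [ 0.2151 -0.0343  0.0707]
180 281 360 [0.1951 0.0353 0.0686] [ 0.1973 -0.0346  0.0689]
[ 0.1917 -0.0005  0.2227  1.    ]
```

Call:
play_rows --targets '[[[-0.3,0.1,0.8,0.2],[-0.2,0.1,0.8,0],[0,0.1,0.8,0],[0,0,0.8,0],[0,0,0.7,0],[0,0,0.5,0],[0,0,0,0]]]'

```text
time: 13.2
tool_pos: [0.5508, 0.1977, 0.1127]
eef_rot: [0.667, 0.745, -0.009, -0.029]
force: [-0.6, 3.7, -2.5]
opening: 0.0497
```

```bash
python3 g.py .5476 .2064 .092 1.6945;python3 -c "
from h import *
print(fs())"
```

```text
tcp [0.5508 0.1977 0.1127] yaw 1.6803780443617051 z [-0.0551  0.0259 -0.9981] units xyz [ 0.3317 -0.0448  0.8409] turn -0.1618256913090534 open 0.04969008683689385 q7 -0.5033192174897917 F [-0.5757  3.6834 -2.4784] t 13.2
('tcp in feeder', array([ 0.17300362, -0.00200971,  0.11266249]), 'yaw err deg', np.float64(89.19087154345473), 'tilt', array([0.0324676 , 0.05148056]), 'force F', array([ 3.72628247,  0.11680417, -2.47844731]), 't', 13.2, 'q', array([ 0.05221115,  0.47627387, -0.58000227,  1.77107817,  0.24274865,
        1.01453639, -0.50331922]))
```

Call:
play_rows --targets '[[[0.5,0,-0.1,0],[0,-0.05,0,-0.1],[0,0,0,0]]]'

```text
time: 13.45
tool_pos: [0.5482, 0.208, 0.1166]
eef_rot: [0.664, 0.747, -0.01, -0.028]
force: [0.2, -0.0, -3.0]
opening: 0.0499
```

```bash
python3 g.py .5476 .2064 .092 1.6945;python3 -c "
from h import *
print(fs()[:8])"; python3 chk.py s12
```

```text
tcp [0.5482 0.208  0.1166] yaw 1.6874741487487808 z [-0.0551  0.0226 -0.9982] units xyz [-0.0909  0.0185  0.9813] turn -0.08051032483631296 open 0.049850983093906 q7 -0.5164858472642654 F [ 0.1829 -0.0211 -3.0071] t 13.45
('tcp in feeder', array([ 0.18354522, -0.00075147,  0.11657807]), 'yaw err deg', np.float64(89.59744837581843), 'tilt', array([0.02921691, 0.05188936]), 'force F', array([-0.04347325, -0.1789222 , -3.00709197]))
tcp in feeder [ 0.1835 -0.0008  0.1166]
a ((0.18562156635813665, -0.07681369704819474), 0.8334835193775318)
b ((0.19785096493069432, -0.010760844833789918), 1.0626595430903965)
[([424, 182, 29, 34, 607], [437.3, 197.9]), ([375, 203, 52, 45, 946], [402.5, 222.3])]
```

Call:
play_rows --targets '[[[0.05,0,0.3,0],[0.05,0,0.3,0],[0.05,0,0.25,0],[0,0,0,0]]]'

```text
time: 13.83
tool_pos: [0.5478, 0.2123, 0.0952]
eef_rot: [0.665, 0.747, -0.009, -0.027]
force: [-0.3, -0.5, -1.6]
opening: 0.0497
```

```bash
python3 -c "
from h import *
print(fs()[:8])"; python3 chk.py s13
```

```text
('tcp in feeder', array([ 0.18777674, -0.00080086,  0.09520086]), 'yaw err deg', np.float64(89.52648759767173), 'tilt', array([0.02883807, 0.0483772 ]), 'force F', array([-0.42488337,  0.32551166, -1.563756  ]))
tcp in feeder [ 0.1878 -0.0008  0.0952]
a ((-0.17718688394135285, -0.04777284077037436), 0.9227269992784217)
b ((0.32784951735002466, -0.0016014806235986612), 0.95325356942636)
[([424, 189, 26, 33, 578], [436.7, 203.9]), ([375, 203, 52, 45, 940], [402.5, 222.3])]
```

Call:
play_rows --targets '[[[-0.15,0,0.13,0],[-0.05,0,0.08,0],[0,0,0,0]]]'

```text
time: 14.13
tool_pos: [0.5484, 0.2066, 0.0894]
eef_rot: [0.665, 0.747, -0.009, -0.027]
force: [0.0, -0.9, -1.3]
opening: 0.0498
```

```bash
python3 -c "
from h import *
print(fs()[:8])"
```

```text
('tcp in feeder', array([ 0.1821065 , -0.00077571,  0.08937898]), 'yaw err deg', np.float64(89.51608344262407), 'tilt', array([0.02844026, 0.04840103]), 'force F', array([-0.90121579,  0.09363004, -1.32010368]))
```

Call:
play_rows --targets '[[[0,0,0.12,0],[0,0,0,0]]]'

```text
time: 14.3
tool_pos: [0.5493, 0.2067, 0.088]
eef_rot: [0.665, 0.746, -0.008, -0.026]
force: [-0.1, -0.6, -2.7]
opening: 0.0497
```

Call:
play_rows --targets '[[[0,0,0.1,0],[0,0,0,0]]]'

```text
time: 14.47
tool_pos: [0.55, 0.2071, 0.0882]
eef_rot: [0.665, 0.746, -0.008, -0.025]
force: [0.4, -0.2, -2.4]
opening: 0.05
```

Call:
play_rows --targets '[[[-0.03,0.03,0.2,0],[0,0,0,0]]]'

```text
time: 14.63
tool_pos: [0.5505, 0.2077, 0.0885]
eef_rot: [0.665, 0.746, -0.008, -0.025]
force: [0.4, 0.0, -1.8]
opening: 0.0498
```

```bash
python3 -c "
from h import *
print(fs()[:8])
T=Ttool(robot.get_state());a=grab('wrist','w14.png')
b=grab('scene','s14.png')[150:310,260:516]
d=grab('side','d14.png')[200:340,190:350]
cv2.imwrite('pics/c8.png',np.hstack([cv2.resize(b[:,:,::-1],(480,300),interpolation=2),cv2.resize(d[:,:,::-1],(320,300),interpolation=2)]))"; python3 chk.py s14
```

```text
('tcp in feeder', array([ 0.1829253 , -0.00295176,  0.08846959]), 'yaw err deg', np.float64(89.41840298920579), 'tilt', array([0.02708406, 0.04515773]), 'force F', array([-0.04479595, -0.38838415, -1.79698626]))
tcp in feeder [ 0.183  -0.003   0.0877]
a ((0.12184612047309251, -0.24074939786140703), 0.9750906195905473)
b ((-0.045466035533593185, 0.1167977876093289), 0.9524087852901882)
[([375, 192, 73, 56, 1506], [414.5, 216.6])]
```

View pics/c8.png

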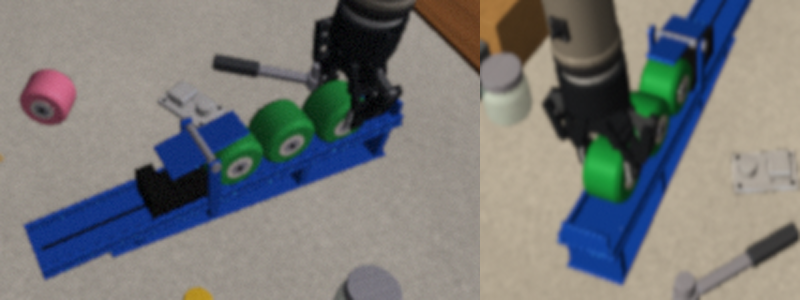

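Call:
play_rows --targets '[[[0,-0.1,0,0],[0,0,0,0]]]'

```text
time: 15.0
tool_pos: [0.5487, 0.2077, 0.0877]
eef_rot: [0.665, 0.746, -0.007, -0.025]
force: [-3.5, -0.5, 5.0]
opening: 0.05
```

Call:
play_rows --targets '[[[0,0,0,0],[0,0,0,0],[0,0,0,0],[0,0,0,0],[0,0,0,0]]]' --claw 0.6

```text
time: 15.42
tool_pos: [0.5489, 0.2073, 0.0858]
eef_rot: [0.666, 0.746, -0.007, -0.025]
force: [1.0, 0.1, -0.5]
opening: 0.0685
```

```bash
python3 -c "
from h import *
print(fs()[:8],robot.get_state()['opening'])"; python3 chk.py s15
```

```text
('tcp in feeder', array([ 0.18273322, -0.00128339,  0.08578781]), 'yaw err deg', np.float64(89.37502750945072), 'tilt', array([0.02891139, 0.04379304]), 'force F', array([-0.07533618, -1.04062796, -0.54344123])) 0.06854062919915753
tcp in feeder [ 0.1827 -0.0013  0.0858]
a ((0.07555683229919374, -0.20385726900982348), 0.9385431717943262)
b ((0.2818401744003225, -0.21067274565186267), 0.9670006363480179)
[([375, 192, 75, 56, 1539], [414.9, 216.1])]
```

Call:
play_rows --targets '[[[0,0,-0.6,0],[0,0,-0.8,0],[0,0,-0.8,0],[0,0,-0.8,0],[0,0,-1,0],[0,0,-1,0],[0,0,-1,0],[0,0,-1,0]]]'

```text
time: 16.13
tool_pos: [0.5531, 0.201, 0.2598]
eef_rot: [0.665, 0.746, -0.014, -0.03]
force: [0.2, -0.2, 0.0]
opening: 0.0683
```

Call:
play_rows --targets '[[[-0.8,0.6,-0.5,0],[-0.8,0.6,-0.5,0],[-0.8,0.6,0,0],[-0.8,0.6,0,0],[-0.8,0.6,0,0],[0,0,0,0],[0,0,0,0],[0,0,0,0]]]'

```text
time: 16.8
tool_pos: [0.6475, 0.1095, 0.288]
eef_rot: [0.664, 0.747, -0.007, -0.025]
force: [0.1, -1.1, -0.2]
opening: 0.0683
```

```bash
python3 chk.py s16; python3 - <<'E'
from h import *
np.set_printoptions(precision=4,suppress=True)
print(*fs())
T=Ttool(robot.get_state());np.save('w16.npy',T);a=grab('wrist','w16.png');d=grab('side','d16.png')
im=cv2.imread('pics/s16.png')
A=cv2.resize(a[:,:,::-1],(400,250),interpolation=cv2.INTER_AREA)
cv2.imwrite('pics/c9.png',np.vstack([np.hstack([A,cv2.resize(d[180:340,190:446,::-1],(400,250),interpolation=2)]),cv2.resize(im[150:290,240:560],(800,350),interpolation=2)]))
E
```

```text
tcp in feeder [ 0.0735 -0.0871  0.288 ]
a ((0.002741371416014715, -0.03847716144159463), 0.9284255162433341)
b ((0.06835774137963924, -0.12603065476458752), 0.9091991093423631)
[([375, 193, 79, 55, 1595], [416.1, 216.1])]
tcp in feeder [ 0.0743 -0.0868  0.2881] yaw err deg 89.71275870535663 tilt [0.0285 0.0438] force F [-0.5538  0.3548 -0.0159] t 16.85 q [ 0.1693  0.4488 -0.5637  1.3904  0.199   1.4049 -0.2703]
```

View pics/c9.png

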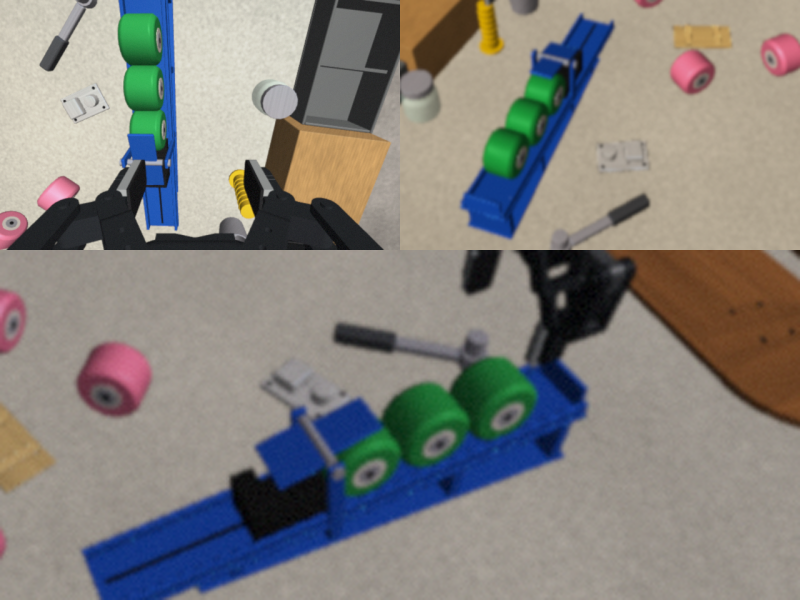

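```bash
python3 - <<'E'
from h import *
np.set_printoptions(precision=4,suppress=True)
F=np.load('F.npy');inv=np.linalg.inv(F)
im=grab('scene','s17.png');
for nm,(u,v) in dict(a=(373,472),b=(439,442),s=(508,416)).items():
    u,v=240+u/2.5,150+(v-250)/2.5
    # refine: grey hub centroid in a window
    w=im[int(v)-9:int(v)+10,int(u)-9:int(u)+10].astype(int);sat=w.max(2)-w.min(2)
    m=((sat<45)&(w.max(2)>70)).astype(np.uint8);n,l,st,c=cv2.connectedComponentsWithStats(cv2.morphologyEx(m,cv2.MORPH_CLOSE,np.ones((5,5))));k=1+np.argmax(st[1:,4]);uu,vv=int(u)-9+c[k][0],int(v)-9+c[k][1]
    y=F[:3,1];print(nm,(u,v),(uu,vv),st[k][4],(inv@np.r_[onplane(ray('scene',uu,vv),F[:3,3]-.025*y,y),1])[:3])
print(robot.get_state()['time'])
E
python3 chk.py s18
```

```text
a (389.2, 238.8) (np.float64(386.73825503355704), np.float64(239.4295302013423)) 149 [ 0.0319 -0.025   0.0776]
b (415.6, 226.8) (np.float64(415.24305555555554), np.float64(227.53472222222223)) 144 [ 0.1053 -0.025   0.0843]
s (443.2, 216.4) (np.float64(441.94615384615383), np.float64(216.48461538461538)) 130 [ 0.1765 -0.025   0.0905]
17.0
tcp in feeder [ 0.0756 -0.0865  0.2886]
a ((-0.02261508216092878, -0.2544054525150621), 0.9623761408858829)
b ((0.11004116600693692, -0.04022542750255553), 0.9348934849103292)
[([375, 193, 79, 55, 1597], [416.1, 216.1])]
```

```bash
python3 -c "
from plant import robot
print(robot.finish_job())"
```

```text
the job is handed in; nothing more can be done
None
```

The feeder is loaded and I handed the job in at 17.0 s of the 69 s allowed; no verdict came back.

**What I did**
- **Chock:** I pushed it up the lane until the wheels visibly moved by about 1.5 mm, which showed it was touching the front wheel while the flap was still shut.
- **Flap:** I swung the tab over to its stop, where the fingertip pushed back with about 42 N for a moment before I lifted off.
- **Spare:** I gripped it at 23 N, carried it to the lane and let it go behind the second wheel. On the first descent it pressed lightly against that wheel (about 4 N), so I backed uphill and came down again.

**Last checks**

| Wheel | x along the lane | Height of centre | Expected x, height |
|---|---|---|---|
| Front | 32 mm | 78 mm | 32 mm, 76 mm |
| Second | 105 mm | 84 mm | 104 mm, 83 mm |
| Spare | 176.5 mm | 90.5 mm | 175 mm, 91 mm |

- **Spare:** It stands on its tread about 71.5 mm from the second wheel. I judged its lateral position and squareness by eye from the last pictures, not by measurement.
- **First two wheels:** They show less than 0.3 px of shift (under about 1 mm) from the picture taken before the chock reached them.
- **Flap and other things:** The flap looks fully open and the loose things look undisturbed. The gripper was clear of everything.

**Disagreements**
- My first estimate of the feeder's position was about 5 mm off along the lane. I corrected it when the chock touched the wheel, and the lane's end wall later agreed to within 2 mm.
- The spare triangulated at 46 mm above the counter instead of the stated 40 mm. I gripped by the stated height.
- The tool had drifted about 3.5° off vertical by the time I picked up the spare. It was leaning the same way for the placing, so the wheel stayed upright.

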